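# Latch the float case at the helm shelf

## Task

Close the draw latch on top of the blue float case: swing its wire loop over so that the loop's end bar drops behind the steel keeper tongue while the lever is still up, then press the lever down over centre until it snaps flat, and let go. Leave the open latch of the orange case just as it is.

Things in the scene. Friction and masses are not known exactly. Their poses are not given: they have to be found in the camera images.
- float_case: Blue plastic case fixed to the shelf, 120 (x) x 170 (y) x 95 tall. Origin: centre of its foot, z up. Its steel draw latch is on top, at y = 0 of its frame: lever pivot (axis along y) at x -8, z 106; keeper tongue 4 thick, 22 wide, foot at x 33, top at z 115, leaning to +x, on a ledge at z 101. Hooked, the end bar lies on the ledge behind the tongue, at x 36 to 52.
- latch_bar_mid (a point): Middle of the end bar (40 long along the case's y, 5 thick) of the blue case's wire loop. The loop is 61.5 long; its pivot rides on the lever, 20 from the lever pivot. It starts leaning back to the case's -x, 5 to 26 degrees past upright, bar at z 175 to 190 of the case, above the lever's tip. Once pushed past upright towards +x it falls by its weight onto the ledge behind the tongue.
- latch_lever (a joint): Angle (rad) of the blue case's red-tipped lever, 56 long from its pivot, 20 to 26 wide: 0 = shut, flat, pointing to the case's -x, its tip's upper face at z 113; 1.57 = straight up. Starts at 1.3 to 1.6 and stays where left. With the loop hooked, closing takes 1 to 2 N at the tip; let go above 0.3 it springs back, pressed below 0.1 it snaps to 0. The loop hooks only with the lever above 1.1.
- flare_bar_mid (a point): Middle of the same end bar on the orange case, a bystander with the same open latch (black-tipped lever). It must stay where it is.
There are look-alikes about, which are no part of the job. Of the things that look like the float_case, the larger one is meant.

How it is judged (in metres and radians):
On the way:
1. the loop's end bar lies behind the keeper tongue while the lever is still up (x of latch_bar_mid in the frame of float_case above 0.032 m and z of latch_bar_mid in the frame of float_case below 0.11 m and value of joint latch_lever above 0.8 rad), for 0.2 s.
At the end, for the whole second after the job is handed in: The blue case's lever lies flat (within 0.12 rad of fully shut) and still, with the loop's end bar behind the keeper tongue (more than 30 mm along the case's x and less than 110 mm above the case's foot) (value of joint latch_lever below 0.12 rad and x of latch_bar_mid in the frame of float_case above 0.03 m and z of latch_bar_mid in the frame of float_case below 0.11 m and velocity of joint latch_lever below 0.1 rad/s); the robot touches nothing.
It fails at once if the orange case's latch is disturbed (its loop bar moves more than 20 mm) (distance of flare_bar_mid from where it was at the start of the episode above 0.02 m).
It also fails if it takes over 35 s, if anything falls off the work surface, if the arm or the gripper's body presses on something with over 40 N, if the wrist force passes 120 N, or if a joint passes its speed limit or range.

## Robot

A 6-joint arm with a two-finger parallel gripper is mounted at the origin on the work surface. World frame = base frame: x ahead of the robot, y to its left, z up, the work surface at z = 0. Lengths are in mm, angles in degrees, forces in N, time in s.
With the tool pointing down it reaches from about 250 to 775 mm from the base axis. Payload 4 kg.
Tool frame: the origin (TCP) lies midway between the tips of the shut fingers; the grasp point (between the pads) lies 19 mm behind it; z points along the fingers, y is the direction in which the jaws open and shut (so a half turn about z gives the same grasp; the last joint's range is limited). The gripper opens to 85 mm and grips with 20 to 120 N. Pads are 22 mm wide; open, the fingers measure 114 mm over their backs; the gripper's body (76 mm by 85 mm) begins 54 mm behind the grasp point. The pads swing forward as they close: fully open they stand 13 mm farther back than shut.
Start: joints at [70.812, 4.996, 78.535, -0, 96.463, -5.907], TCP at [126.359, 535.305, 231.341] pointing down, gripper open.
Joint ranges: [-177.83, 177.83], [-43.37, 116.18], [15.69, 146.23], [-61.86, 241.86], [9.47, 152.12], [-147.06, 147.06]. Speed limits (degrees/s): [159.86, 159.86, 180, 180, 180, 180].

## Interface

Orientations are given as [roll, pitch, yaw] about the fixed x, y, z axes, in that order (R = Rz(yaw) Ry(pitch) Rx(roll)).
In Python, from bench import telemetry, viewer, workorder, nets gives the robot as it stands. The module is installed in compiled form; this text tells all that it offers.
- The arm moves only by the tool send_rows, never from a script. Its argument "commands" is a list of rows, each an object with "delta_rot": the turn, a rotation vector about the world's x, y, z as a fraction of full scale, a list of three; "travel": the shift along the world's x, y, z as a fraction of full scale, a list of three; "grip": the opening, from 0 (shut) to 1 (fully open). A call has 1 to 8 rows; each row shifts and turns the commanded pose from where the row before left it; what a row does not reach is not made up. Full scale, the value 1, is 50 mm for a shift and 45 degrees for a turn. A row lasts 1/8 s, in which the tool goes at most 62.5 mm and 10.7 degrees, less where a joint would pass 70% of its speed; a pose out of reach is approached as far as the arm can. A call with a number of a shift or a turn outside -1 to 1 is refused whole. A call with a gripper value outside its range is refused whole. The fingers move at their own pace and stop on an object; "newtons" is the grip in N (left out, the last holds). Time passes only in rows, so rows that do not move let the fingers close. It gives the time, the measured TCP pose, the force and the opening at its end, in the units of the state.
- telemetry.get_obs(): the state, without advancing time (a new reading comes with each control period).
- viewer.grab_frame(name): name is "scene" or "top"; returns a dict with "color" (384x512x3 uint8, red, green, blue), "camera_matrix" (3x3 intrinsics, pixels), "eye" and "rotation" of the camera in the world. Camera axes: x right, y down, z forward; pixel columns grow to the right and rows downward; lengths in mm; the calibration is good to about 2 mm. A picture is of the moment at which its call begins. There is no depth.
- workorder.sign_off(): hands the job in, once; it reports no verdict.
Trained networks look in a picture, given as the dict that the camera call returned (one of the last four; its "shot" number tells which), for a name from the list of things; names that differ only in an ending like _2 or _b are one class to them, and where a whole thing is asked for, a point or a joint stands for the part that bears it (a point fixed in the world has none). Each returns a list of dicts, best first, with "confidence" (0 to 1); they miss things now and then, are a little off and sometimes report something else, mostly with a low value. They report only what shows in the picture. A call takes as long as a camera call. They do not tell look-alikes from the thing itself.
- nets.recognise(label, picture): "point" ([x, y, z] in mm, in world coordinates, good to about 4 mm: the middle of the surface that is visible of it).
- nets.trace(label, picture): "pixels" (384x512 bool, what is visible of it).
- nets.landmark_of(label, picture): "point" ([x, y, z] in mm, in world coordinates, good to about 4 mm: a listed point, or the origin of a listed thing).
The state is a dict: "time_s": time; "joint_pos": joint angles; "joint_velocities": joint speeds; "joint_efforts": joint torques, N m; "position": TCP position; "ee_rot": TCP orientation; "contact_force": force on the tool from outside, world axes, zero at the start; "ft_torque": the same for the moment, N m; "gripper_width": finger opening in mm.
Only numpy, scipy, OpenCV 4.12 (cv2) and the standard library are available. Lean on these libraries where they do the work, as an engineer would, in place of code of your own. Each camera call takes 0.05 s, during which the arm holds its last target.

## Working session

There is one attempt and no reset: what is moved stays moved. The work goes in short steps, Python scripts to look and compute and a tool call to move; the robot and the scene stay as the last step left them, time stands still between calls to the robot, and variables do not carry over. Pictures are saved under pics/ and viewed, and the job is handed in when it is done.

Besides the shell and the picture viewer there is one more tool, called after "Call:" in YAML: its name, and indented under it one key for each argument. send_rows: Moves the arm, as the interface text tells. Its arguments: {"type":"object","properties":{"commands":{"type":"array","items":{"type":"object","properties":{"delta_rot":{"type":"array","items":{"type":"number"}},"travel":{"type":"array","items":{"type":"number"}},"grip":{"type":"number"}}}},"newtons":{"type":"number"}},"required":["commands"]}

```bash
mkdir -p pics; cat > h.py <<'E'
from bench import telemetry, viewer, workorder, nets
import numpy as np, cv2
def save(p,n,crop=None,s=1):
    im=cv2.cvtColor(p["color"],cv2.COLOR_RGB2BGR)
    if crop: a,b,c,d=crop; im=im[b:d,a:c]
    cv2.imwrite("pics/"+n,cv2.resize(im,None,fx=s,fy=s,interpolation=cv2.INTER_CUBIC))
def proj(p,X):
    X=np.atleast_2d(X); c=(X-np.array(p["eye"]))@np.array(p["rotation"]); q=c@np.array(p["camera_matrix"]).T
    return q[:,:2]/q[:,2:]
E
python3 - <<'E'
from h import *
for n in ("scene","top"):
    p=viewer.grab_frame(n); save(p,n+"0.png",None,1.5)
    print(n,p["eye"],np.round(p["rotation"],3).tolist(),p["camera_matrix"])
    for l in ("float_case","latch_bar_mid","flare_bar_mid","latch_lever"):
        for f in (nets.recognise,nets.landmark_of):
            try: print(l,f.__name__,[(np.round(r["point"],0).tolist(),round(r["confidence"],2)) for r in f(l,p)])
            except Exception as e: print(l,f.__name__,e)
print(telemetry.get_obs())
E
```

```text
scene [1077.58631607   99.64724871  512.56691291] [-127.244, 0.716, 102.325] [[383.3186551    0.         261.10582895]
 [  0.         383.3186551  194.45403106]
 [  0.           0.           1.        ]]
float_case call [([617.0, 190.0, 91.0], 0.79), ([439.0, 6.0, 66.0], 0.74)]
float_case call [([413.0, 1.0, 6.0], 0.86), ([581.0, 195.0, -0.0], 0.67)]
latch_bar_mid call [([544.0, 177.0, 176.0], 0.73)]
latch_bar_mid call [([543.0, 180.0, 177.0], 0.5), ([434.0, 4.0, 70.0], 0.42)]
flare_bar_mid call []
flare_bar_mid call [([486.0, -194.0, 184.0], 0.6)]
latch_lever call [([564.0, 190.0, 144.0], 0.86), ([400.0, -4.0, 78.0], 0.49)]
latch_lever call it knows: flare_bar_mid, float_case, latch_bar_mid
top [369.67049996 -13.72361621 879.38856934] [-168.616, -0.696, -91.453] [[421.99422876   0.         259.78235154]
 [  0.         421.99422876 186.59847182]
 [  0.           0.           1.        ]]
float_case call [([414.0, -2.0, 71.0], 0.94), ([566.0, 192.0, 93.0], 0.92)]
float_case call [([581.0, 195.0, -4.0], 0.86), ([415.0, -4.0, 1.0], 0.62)]
latch_bar_mid call [([544.0, 181.0, 182.0], 0.52
[... 286 characters left out ...]
, latch_bar_mid
{'time_s': 0.8, 'joint_pos': array([ 7.08105005e+01,  4.99453097e+00,  7.85323396e+01,  3.79795564e-04,
        9.64630572e+01, -5.90728505e+00]), 'joint_velocities': array([-0.00174776, -0.05939722, -0.0601246 , -0.00276307, -0.09317369,
       -0.14056935]), 'joint_efforts': array([ 1.73689500e-04, -3.51679373e+01, -3.13439834e+01, -1.45260074e-04,
        1.42937370e-04, -3.34554848e-06]), 'position': array([126.3756079 , 535.31894149, 231.38320776]), 'ee_rot': array([1.79989942e+02, 6.61253377e-04, 1.66717828e+02]), 'contact_force': array([ 0.63800566,  0.09396503, -0.79715694]), 'ft_torque': array([0.0429198 , 0.03662325, 0.04734552]), 'gripper_width': 85.56845927717147}
```

```bash
cat >> h.py <<'E'
from scipy.spatial.transform import Rotation as Ro
def proj(p,X):
    R=Ro.from_euler("xyz",np.ravel(p["rotation"]),degrees=True).as_matrix()
    X=np.atleast_2d(X); c=(X-np.array(p["eye"]))@R; q=c@np.array(p["camera_matrix"]).T
    return q[:,:2]/q[:,2:]
E
python3 - <<'E'
from h import *
for n in ("scene","top"):
    p=viewer.grab_frame(n)
    print(n,proj(p,[[581,195,0],[581,195,95],[543,180,177]]).round())
E
```

```text
scene [[377. 265.]
 [387. 225.]
 [386. 169.]]
top [[154. 173.]
 [143. 162.]
 [139. 171.]]
```

View pics/scene0.png

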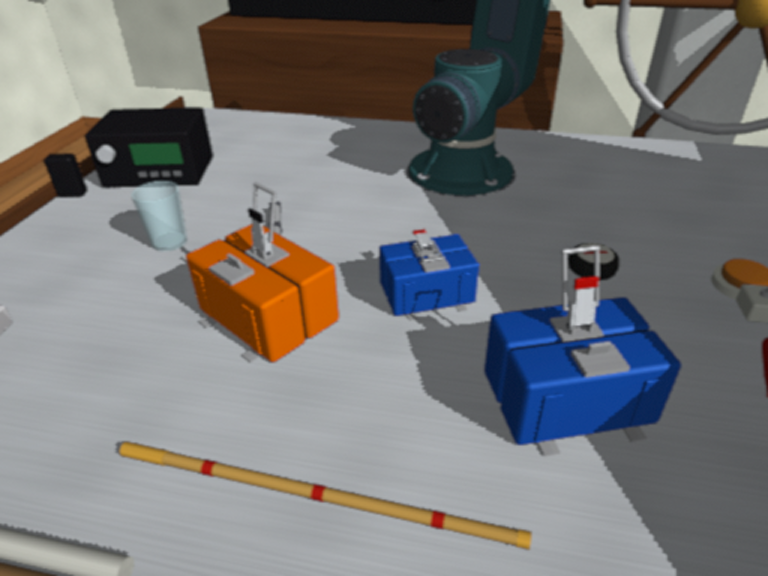

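View pics/top0.png

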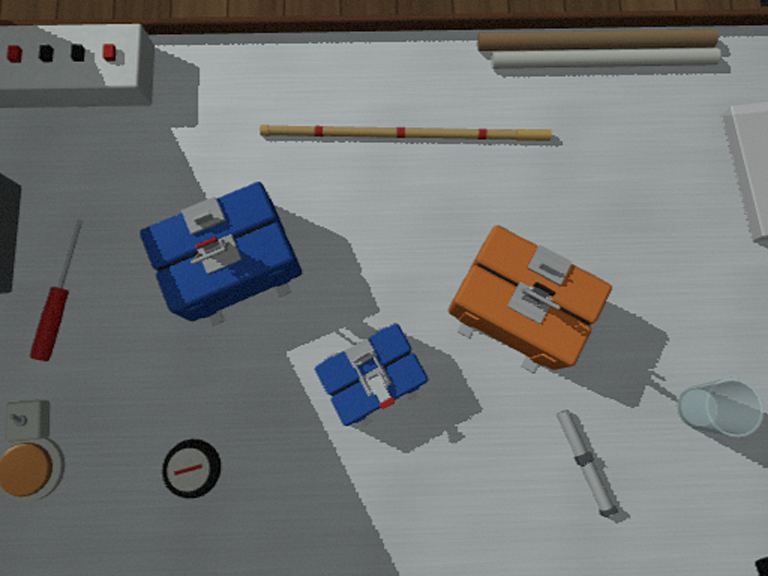

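```bash
cat > fit.py <<'E'
from h import *
from scipy.optimize import minimize
ps=[viewer.grab_frame(n) for n in ("scene","top")]
save(ps[0],"sz.png",(310,150,470,310),4); save(ps[1],"tz.png",(80,105,220,225),5)
ms=[]
for p in ps:
    h=cv2.cvtColor(p["color"],cv2.COLOR_RGB2HSV)
    m=((h[...,0]>105)&(h[...,0]<125)&(h[...,1]>150)).astype(np.uint8)
    c=proj(p,[[581,195,80]])[0]
    n,l,s,ce=cv2.connectedComponentsWithStats(cv2.morphologyEx(m,cv2.MORPH_CLOSE,np.ones((7,7),np.uint8)))
    k=min([i for i in range(1,n) if s[i,4]>500],key=lambda i:np.hypot(*(ce[i]-c)))
    print(s[k],ce[k]); ms.append((l==k).astype(np.uint8))
S=4
def W(q,P):
    a=np.radians(q[2]);P=np.atleast_2d(P).astype(float);c,s=np.cos(a),np.sin(a)
    return np.c_[q[0]+c*P[:,0]-s*P[:,1],q[1]+s*P[:,0]+c*P[:,1],P[:,2]]
box=[[x,y,z] for x in(-60,60) for y in(-85,85) for z in(0,95)]
def cost(q):
    t=0
    for p,m in zip(ps,ms):
        pr=((proj(p,W(q,box))+.5)*S).astype(np.float32)
        im=np.zeros((384*S,512*S),np.uint8); cv2.fillConvexPoly(im,cv2.convexHull(pr).astype(np.int32),1)
        im=cv2.resize(im.astype(np.float32),(512,384),interpolation=cv2.INTER_AREA); t+=np.abs(im-cv2.morphologyEx(m,cv2.MORPH_CLOSE,np.ones((15,15)))).sum()
    return t
if __name__=="__main__":
    q0=np.array([581,195,24.])
    r=minimize(cost,q0,method="Nelder-Mead",options=dict(initial_simplex=q0+np.array([[0,0,0],[10,0,0],[0,10,0],[0,0,6]])))
    print(r.x,r.fun); q=r.x; np.save("q.npy",q)
    for p,n in zip(ps,"st"):
        im=cv2.resize(p["color"][...,::-1],None,fx=4,fy=4,interpolation=cv2.INTER_CUBIC).copy()
        for P,c in ((box,(0,255,255)),([[-8,0,106],[33,-11,101],[33,11,101],[37,-11,115],[37,11,115],[-8,0,162]],(0,255,0))):
            for u in proj(p,W(q,P)): cv2.circle(im,tuple(((u+.5)*4).astype(int)),3,c,1)
        a,b,c,d=((310,150,470,310) if n=="s" else (80,105,220,225)); cv2.imwrite(f"pics/o{n}.png",im[b*4:d*4,a*4:c*4])
E
python3 fit.py
```

```text
[ 324  199  129   97 8220] [383.57068127 249.17372263]
[  94  122  107   92 5197] [147.72561093 170.1687512 ]
[576.07826856 193.3245384   23.49273959] 3119.875
```

View pics/os.png

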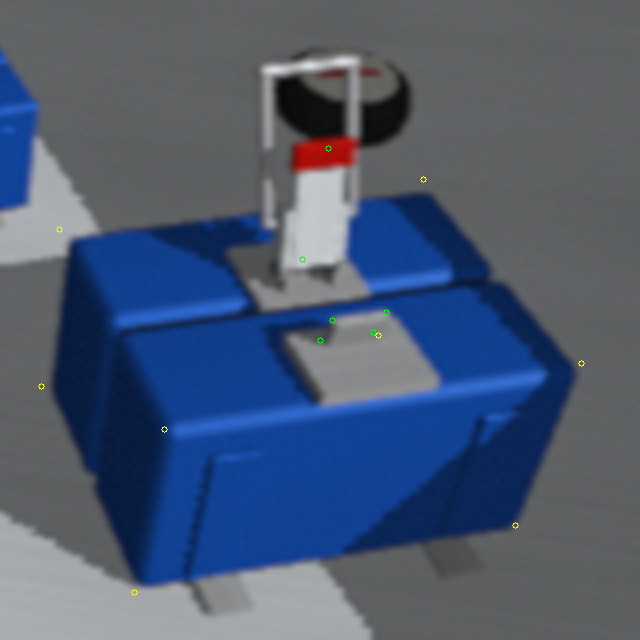

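View pics/ot.png

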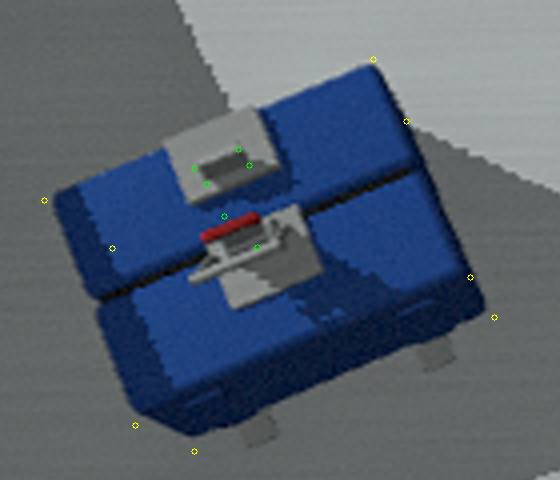

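```bash
cat > tri.py <<'E'
from h import *
from fit import ps,W
q=np.array([576,193.5,23.5])
from scipy.optimize import least_squares
def tri(a,b):
    f=lambda X: np.r_[proj(ps[0],X)[0]-a,proj(ps[1],X)[0]-b]
    r=least_squares(f,[560,190,150]); return r.x,np.abs(r.fun).max()
def loc(X):
    a=np.radians(q[2]);d=X[:2]-q[:2]; return np.array([d@[np.cos(a),np.sin(a)],d@[-np.sin(a),np.cos(a)],X[2]])
S=lambda u,v:np.array([u/4+310,v/4+150])-.5
T=lambda u,v:np.array([u/4+80,v/4+105])-.5
if __name__=="__main__":
    for n,a,b in (("bar",S(311,66),T(236,259)),("barL/R",S(265,70),T(280,238)),("barR",S(357,62),T(191,277)),("red",S(326,147),T(232,227))):
        X,e=tri(a,b); print(n,X.round(1),round(e,2),loc(X).round(1))
E
python3 tri.py; python3 -c "
import cv2
for n,c in (('sz',(230,40,400,320)),('tz',(200,180,420,420))):
    i=cv2.imread(f'pics/{n}.png');a,b,x,y=c;cv2.imwrite(f'pics/{n}2.png',cv2.resize(i[b:y,a:x],None,fx=2,fy=2))"
```

```text
[ 324  199  129   97 8219] [383.56491057 249.17702884]
[  94  122  107   92 5188] [147.72937548 170.18369314]
bar [544.3 179.8 182.8] 0.67 [-3.450e+01  1.000e-01  1.828e+02]
barL/R [552.8 161.6 184. ] 0.94 [-34. -20. 184.]
barR [537.  198.  182.4] 0.35 [-33.9  19.7 182.4]
red [564.7 188.7 159.5] 0.79 [-1.230e+01  1.000e-01  1.595e+02]
```

View pics/tz2.png

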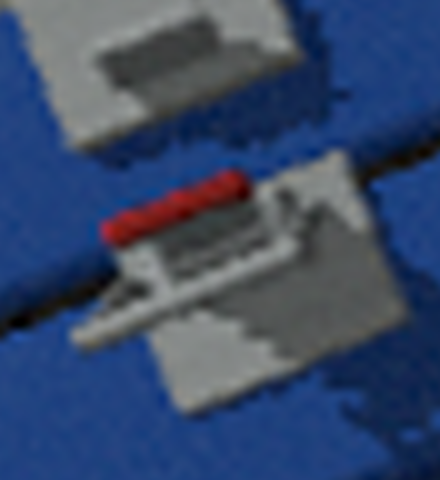

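Call:
send_rows:
  commands:
    - {"travel":[0.8,-0.8,0],"delta_rot":[0,0,-0.2],"grip":0}
    - {"travel":[0.8,-0.8,0],"delta_rot":[0,0,-0.2],"grip":0}
    - {"travel":[0.8,-0.8,0],"delta_rot":[0,0,-0.2],"grip":0}
    - {"travel":[0.8,-0.8,0],"delta_rot":[0,0,-0.2],"grip":0}
    - {"travel":[0.8,-0.8,0],"delta_rot":[0,0,-0.2],"grip":0}
    - {"travel":[0.8,-0.8,0],"delta_rot":[0,0,-0.18],"grip":0}
    - {"travel":[0.8,-0.8,0],"delta_rot":[0,0,0],"grip":0}
    - {"travel":[0.8,-0.8,0],"delta_rot":[0,0,0],"grip":0}

```text
time_s: 2.1
position: [447.5, 213.9, 231.6]
ee_rot: [179.9, -0.0, 113.6]
contact_force: [1.0, 0.7, -0.6]
gripper_width: 0.3
```

Call:
send_rows:
  commands:
    - {"travel":[0.6,-0.4,0],"delta_rot":[0,0,0],"grip":0}
    - {"travel":[0.6,-0.4,-0.2],"delta_rot":[0,0,0],"grip":0}
    - {"travel":[0.14,-0.14,-0.5],"delta_rot":[0,0,0],"grip":0}
    - {"travel":[0,0,-0.44],"delta_rot":[0,0,0],"grip":0}
    - {"travel":[0,0,0],"delta_rot":[0,0,0],"grip":0}

```text
time_s: 2.72
position: [512.1, 167.8, 172.0]
ee_rot: [-179.7, -0.1, 113.6]
contact_force: [-0.8, 0.3, 0.4]
gripper_width: -0.2
```

```bash
python3 - <<'E'
from h import *
for n in ("scene","top"):
    p=viewer.grab_frame(n); save(p,n+"1.png",(300,110,460,270) if n=="scene" else (80,105,220,225),4)
E
```

```text
(no output)
```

View pics/scene1.png

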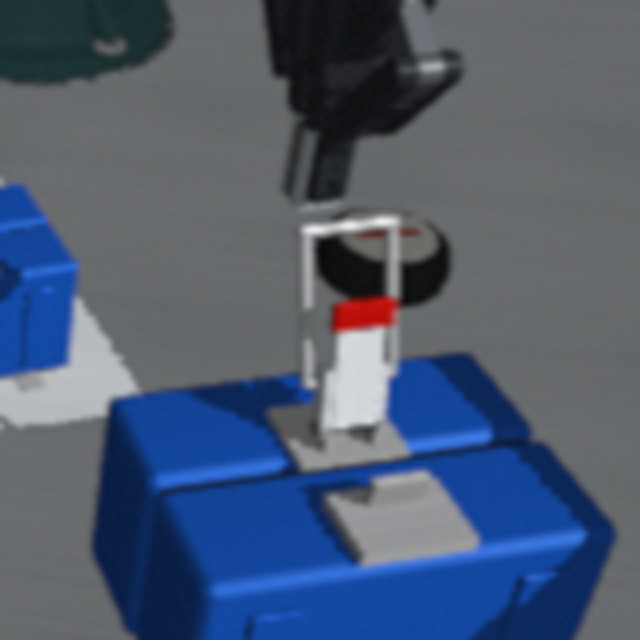

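View pics/top1.png

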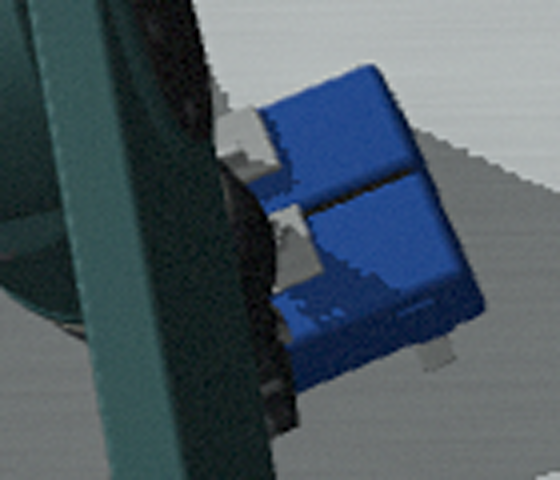

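Call:
send_rows:
  commands:
    - {"travel":[0.22,0.08,0],"delta_rot":[0,0,0],"grip":0}
    - {"travel":[0.22,0.08,0],"delta_rot":[0,0,0],"grip":0}
    - {"travel":[0.2,0.09,0],"delta_rot":[0,0,0],"grip":0}
    - {"travel":[0.2,0.09,0],"delta_rot":[0,0,0],"grip":0}
    - {"travel":[0.2,0.09,0],"delta_rot":[0,0,0],"grip":0}
    - {"travel":[0,0,0],"delta_rot":[0,0,0],"grip":0}

```text
time_s: 3.58
position: [565.8, 190.1, 173.4]
ee_rot: [-179.9, -0.0, 113.6]
contact_force: [-0.4, -0.5, -0.2]
gripper_width: -0.2
```

```bash
python3 - <<'E'
from h import *
for n in ("scene",):
    p=viewer.grab_frame(n); save(p,n+"2.png",(300,110,460,270) if n=="scene" else (80,105,220,225),4)
E
```

```text
(no output)
```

View pics/scene2.png

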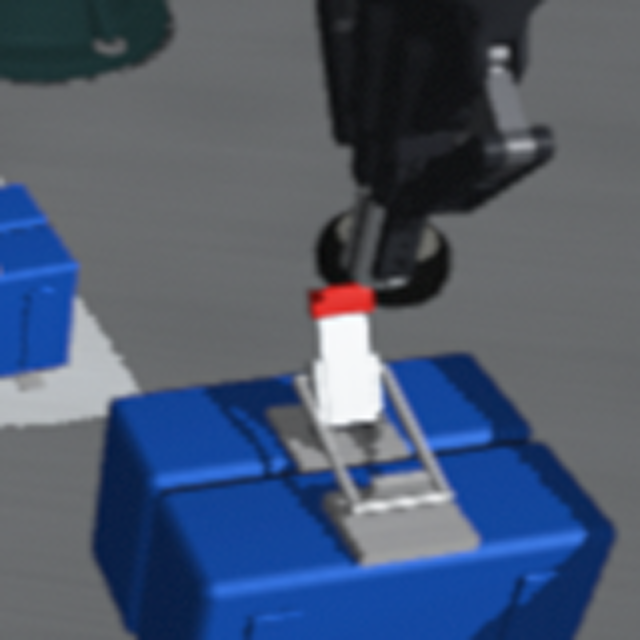

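```bash
cat > chk.py <<'E'
from h import *
import sys
q=np.array([576,193.5,23.5])
def W(P):
    a=np.radians(q[2]);P=np.atleast_2d(P).astype(float);c,s=np.cos(a),np.sin(a)
    return np.c_[q[0]+c*P[:,0]-s*P[:,1],q[1]+s*P[:,0]+c*P[:,1],P[:,2]]
p=viewer.grab_frame("scene"); save(p,sys.argv[1],(300,110,460,270),4)
z=lambda P:((proj(p,W(P))-[300,110]+.5)*4).round().astype(int).tolist()
for x,zz in ((36,103.5),(44,103.5),(52,103.5),(44,115)): print("bar",x,zz,z([[x,-20,zz],[x,20,zz]]))
for t in np.arange(0.0,1.61,.1):
    print("tip",round(t,1),z([[-8-56*np.cos(t)+3.5*np.sin(t),0,106+56*np.sin(t)+3.5*np.cos(t)]]))
for l in ("latch_bar_mid",): print([(np.round(r["point"]).tolist(),round(r["confidence"],2)) for r in nets.landmark_of(l,p)])
print(W([44,0,103.5]))
o=telemetry.get_obs();print(o["time_s"],o["position"].round(1))
E
python3 chk.py scene3.png
```

```text
bar 36 103.5 [[344, 504], [440, 489]]
bar 44 103.5 [[354, 518], [451, 503]]
bar 52 103.5 [[363, 533], [461, 517]]
bar 44 115 [[359, 496], [458, 481]]
tip 0.0 [[287, 332]]
tip 0.1 [[289, 322]]
tip 0.2 [[293, 314]]
tip 0.3 [[296, 306]]
tip 0.4 [[301, 299]]
tip 0.5 [[305, 294]]
tip 0.6 [[310, 289]]
tip 0.7 [[316, 286]]
tip 0.8 [[322, 284]]
tip 0.9 [[328, 283]]
tip 1.0 [[335, 283]]
tip 1.1 [[341, 285]]
tip 1.2 [[348, 289]]
tip 1.3 [[355, 294]]
tip 1.4 [[362, 300]]
tip 1.5 [[369, 307]]
tip 1.6 [[375, 316]]
[([614.0, 206.0, 102.0], 0.62), ([435.0, 6.0, 70.0], 0.4)]
[[616.35064327 211.04495903 103.5       ]]
3.725 [565.  189.7 173.8]
```

View pics/scene3.png

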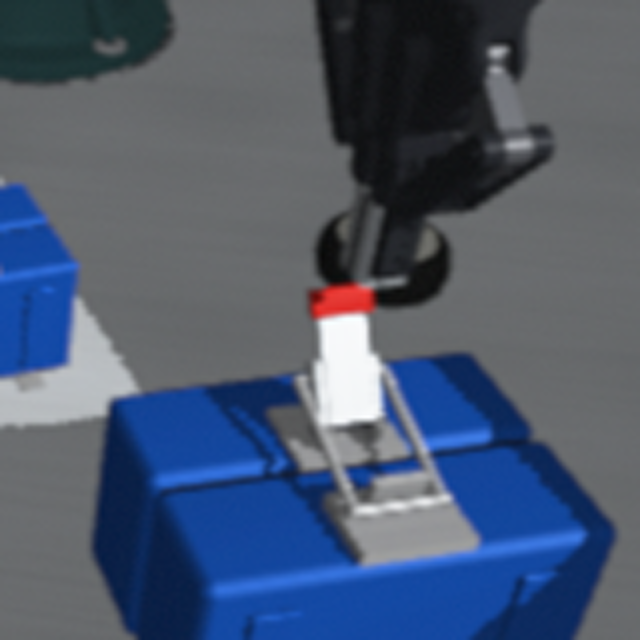

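Call:
send_rows:
  commands:
    - {"travel":[0.37,0.14,0],"delta_rot":[0,0,0],"grip":0}
    - {"travel":[0,0,-0.47],"delta_rot":[0,0,0],"grip":0}
    - {"travel":[0,0,0],"delta_rot":[0,0,0],"grip":0}
    - {"travel":[-0.24,-0.1,0],"delta_rot":[0,0,0],"grip":0}
    - {"travel":[-0.18,-0.08,-0.02],"delta_rot":[0,0,0],"grip":0}
    - {"travel":[-0.16,-0.07,-0.08],"delta_rot":[0,0,0],"grip":0}
    - {"travel":[0,0,0],"delta_rot":[0,0,0],"grip":0}

```text
time_s: 4.6
position: [554.1, 184.0, 146.1]
ee_rot: [180.0, 0.0, 113.6]
contact_force: [0.6, -0.1, 0.6]
gripper_width: 0.0
```

```bash
python3 chk.py scene4.png | tail -2
```

```text
[[616.35064327 211.04495903 103.5       ]]
4.7 [554.8 184.3 146.1]
```

View pics/scene4.png

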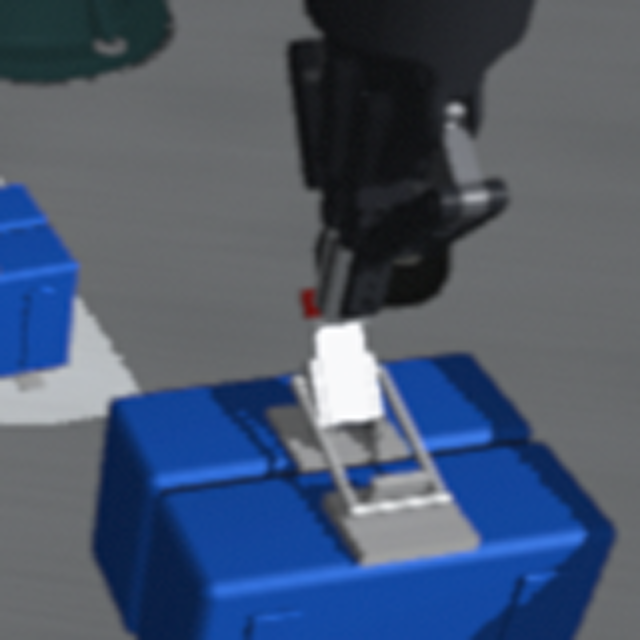

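Call:
send_rows:
  commands:
    - {"travel":[-0.14,-0.06,-0.14],"delta_rot":[0,0,0],"grip":0}
    - {"travel":[-0.12,-0.05,-0.16],"delta_rot":[0,0,0],"grip":0}
    - {"travel":[-0.07,-0.03,-0.16],"delta_rot":[0,0,0],"grip":0}
    - {"travel":[0,0,0],"delta_rot":[0,0,0],"grip":0}

```text
time_s: 5.2
position: [537.0, 177.0, 121.1]
ee_rot: [-179.8, -0.0, 113.6]
contact_force: [0.3, -0.0, 0.5]
gripper_width: 0.2
```

```bash
python3 chk.py scene5.png | tail -3
```

```text
[([613.0, 208.0, 102.0], 0.68), ([436.0, 8.0, 71.0], 0.52)]
[[616.35064327 211.04495903 103.5       ]]
5.3 [538.1 177.2 122.3]
```

View pics/scene5.png

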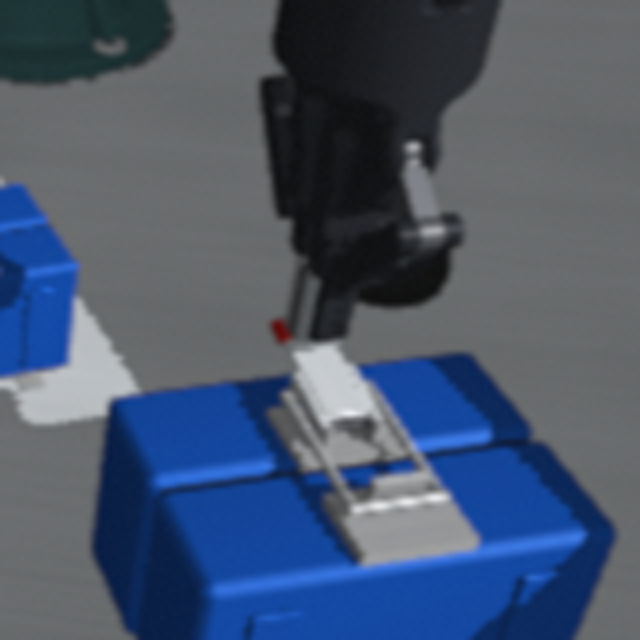

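Lever is nearly down with the loop still hooked. Pressing the last bit now.

Call:
send_rows:
  commands:
    - {"travel":[-0.04,-0.02,-0.12],"delta_rot":[0,0,0],"grip":0}
    - {"travel":[-0.02,0,-0.08],"delta_rot":[0,0,0],"grip":0}
    - {"travel":[0,0,0],"delta_rot":[0,0,0],"grip":0}

```text
time_s: 5.68
position: [535.5, 176.3, 113.0]
ee_rot: [180.0, 0.0, 113.6]
contact_force: [0.2, -0.7, 2.3]
gripper_width: 0.2
```

```bash
python3 chk.py scene6.png | tail -3
```

```text
[([615.0, 208.0, 103.0], 0.62), ([434.0, 8.0, 70.0], 0.43)]
[[616.35064327 211.04495903 103.5       ]]
5.775 [535.5 176.3 113. ]
```

View pics/scene6.png

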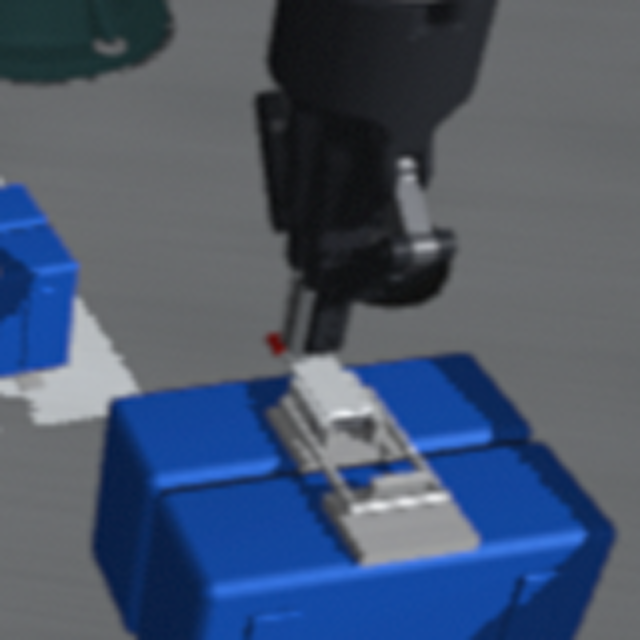

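Call:
send_rows:
  commands:
    - {"travel":[0,0,-0.04],"delta_rot":[0,0,0],"grip":0}
    - {"travel":[0,0,0],"delta_rot":[0,0,0],"grip":0}

```text
time_s: 6.02
position: [535.6, 176.3, 112.9]
ee_rot: [179.9, 0.0, 113.6]
contact_force: [-3.0, -0.6, 8.2]
gripper_width: -0.0
```

Call:
send_rows:
  commands:
    - {"travel":[0,0,0.3],"delta_rot":[0,0,0],"grip":0}
    - {"travel":[0,0,0.9],"delta_rot":[0,0,0],"grip":0}
    - {"travel":[-0.4,-0.2,0.9],"delta_rot":[0,0,0],"grip":0}
    - {"travel":[-0.8,-0.3,0.5],"delta_rot":[0,0,0],"grip":0}
    - {"travel":[-0.8,-0.3,0],"delta_rot":[0,0,0],"grip":0}
    - {"travel":[0,0,0],"delta_rot":[0,0,0],"grip":0}

```text
time_s: 6.78
position: [433.6, 135.8, 241.8]
ee_rot: [179.9, 0.0, 113.6]
contact_force: [0.9, -0.1, 0.5]
gripper_width: 0.2
```

```bash
python3 chk.py scene7.png | sed -n '1,6p;20,30p'; python3 - <<'E'
from h import *
p=viewer.grab_frame("scene"); save(p,"scene8.png",None,1.5)
print([(np.round(r["point"]).tolist(),r["confidence"]) for r in nets.landmark_of("flare_bar_mid",p)])
E
```

```text
bar 36 103.5 [[344, 504], [440, 489]]
bar 44 103.5 [[354, 518], [451, 503]]
bar 52 103.5 [[363, 533], [461, 517]]
bar 44 115 [[359, 496], [458, 481]]
tip 0.0 [[287, 332]]
tip 0.1 [[289, 322]]
tip 1.5 [[369, 307]]
tip 1.6 [[375, 316]]
[([435.0, 6.0, 72.0], 0.41)]
[[616.35064327 211.04495903 103.5       ]]
6.875 [435.5 136.4 241.2]
[([614.0, 209.0, 105.0], 0.63), ([486.0, -192.0, 184.0], 0.4)]
```

View pics/scene7.png

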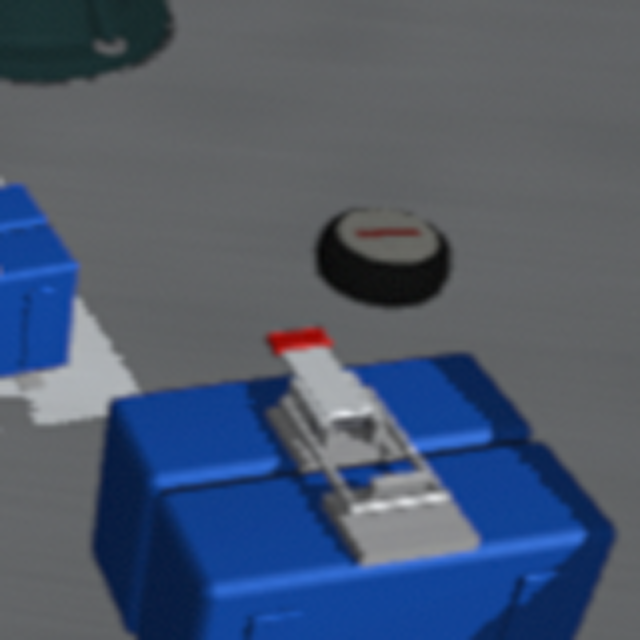

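View pics/scene8.png

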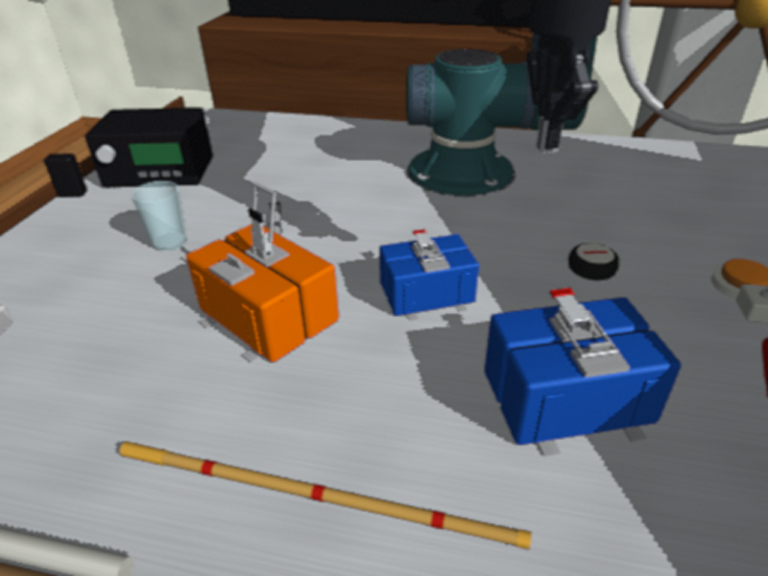

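```bash
python3 -c "
from h import *
print(workorder.sign_off())"
```

```text
the job is handed in; nothing more can be done
None
```

The blue float case's latch is closed and the job is handed in, at about 7 s of the 35 s allowed.

- **Hooking:** I pushed the wire loop past upright with the shut fingers. It fell behind the keeper tongue while the lever was still at about 1.2 rad.
- **Closing:** I pressed the lever down along its arc until it stopped at 112.9 mm, where the flat tip face should be at 113 mm. The force there was about 8 N. I then lifted the tool clear.

**Last checks:**
- The final picture shows the lever lying flat with nothing touching it, and it did not spring back.
- The end bar shows on the ledge behind the tongue, at about x 40 mm and z 102 to 105 mm of the case.
- The orange latch is unmoved: its bar was found at (486, -192, 184) against (486, -194, 184) at the start, within the network's error.

**Where checks fell short or disagreed:**
- In one of the two final pictures the network missed the blue bar, reporting only the look-alike case's. In the other it reported the blue bar under the orange bar's name.
- Lever angles were judged from pictures and the tool's height; the joint itself is not reported.
- My first outline fit of the case missed its corners by a few pixels and put its origin about 5 mm from the network's. I kept the fit because it matched the tongue edges, and the bar then came out centred.

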